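# Half-open the vent cock and hold the cover over the bearing housing

### The arm

A 6-joint arm with a two-finger parallel gripper is mounted at the origin on a cart in front of the work surface, level with it; the furniture and walls round the work are solid. World frame = base frame: x ahead of the robot, y to its left, z up, the work surface at z = 0. Lengths are in m, angles in rad, forces in N, time in s.
With the tool pointing down it reaches from about 0.325 to 0.775 m from the base axis. Payload 5.5 kg.
Tool frame: the origin (TCP) lies midway between the tips of the shut fingers; the grasp point (between the pads) lies 19 mm behind it; z points along the fingers, x is the direction in which the jaws open and shut, and the axes are right-handed (so a half turn about z gives the same grasp; the last joint's range is limited). The gripper opens to 85 mm and grips with 20 to 120 N. Pads are 22 mm wide; open, the fingers measure 114 mm over their backs; the gripper's body (76 mm by 85 mm) begins 54 mm behind the grasp point. The pads swing forward as they close: fully open they stand 13 mm farther back than shut.
Start: joints at [1.236, 0.091, 1.231, -0, 1.82, -0.057], TCP at [0.165, 0.577, 0.231] pointing down, gripper open.
Joint ranges: [-2.87, 2.87], [-0.86, 2.18], [0.17, 2.46], [-1.51, 4.65], [0.06, 2.69], [-2.65, 2.65]. Speed limits (rad/s): [2.57, 2.57, 3.01, 3.14, 3.14, 3.14].

### API

Orientations are given as a unit quaternion [w, x, y, z].
In Python, from workcell import bot gives the robot as it stands.
- The arm moves only by the tool drive_tool, never from a script. Its argument "motion" is a list of rows, each an object of numbers: "x", "y", "z": the shift along the tool's x, y, z in mm; "twist": the turn about the tool's z in rad; "claw": the closure, from -1 (fully open) to 1 (shut). In form: [{"x": .., "y": .., "z": .., "twist": .., "claw": ..}, ...]. A call has 1 to 5 rows; each row is the pose to reach, as a shift and turn from the pose measured when the call began, along the tool's axes at that moment; what a row does not reach only later rows make up. A row lasts 1/8 s, in which the tool goes at most 62.5 mm and 10.7 degrees, less where a joint would pass 70% of its speed; a pose out of reach is approached as far as the arm can. A call with a gripper value outside its range is refused whole. The fingers move at their own pace and stop on an object; "newtons" is the grip in N (left out, the last holds). Time passes only in rows, so rows that repeat a pose let the fingers close. It gives the time, the measured TCP pose, the force and the opening at its end, in the units of the state.
- bot.read_state(): the state, without advancing time (a new reading comes with each control period).
- bot.snapshot(name): name is "scene" or "top"; returns (picture, depth): 384x512x3 uint8, red, green, blue; 384x512 float32, m along the optical axis (not along the pixel's ray), 0 where there is no reading.
- bot.calibration(name): a dict with "vertical_fov" (degrees; the focal length in pixels is half the picture's height over the tangent of half this angle, whatever the lens; pixels are square), "cx", "cy" (the principal point, pixels), "R" (3x3) and "t" (3): a world point X has camera coordinates R X + t. Camera axes: x right, y down, z forward; pixel columns grow to the right and rows downward; lengths in m; the calibration is good to about 2 mm. A picture is of the moment at which its call begins. calibration takes no time and is no camera call.
- bot.job_done(): hands the job in, once; it reports no verdict.
The state is a dict: "time_s": time; "joint_positions": joint angles; "joint_velocities": joint speeds; "effort": joint torques, N m; "tool_pos": TCP position; "ee_rot": TCP orientation; "wrist_force": force on the tool from outside, world axes, zero at the start; "ft_torque": the same for the moment, N m; "width": finger opening in m.
Only numpy, scipy, OpenCV 4.12 (cv2) and the standard library are available. Lean on these libraries where they do the work, as an engineer would, in place of code of your own. Each camera call takes 0.05 s, during which the arm holds its last target.

### The job

Get the bearing housing ready for its cover: first turn the lever of the vent cock on its side to half open (45 degrees, midway between across the pipe and in line with it). Then pick up the T-shaped cover plate by its handle and hold it level and still about 15 mm above the housing, same way round as the housing, clear of it and with all three holes lined up over the threaded holes, so that a mate can start the screws. Finish while still holding it there - do not set it down or let go - and leave the other things where they are.

Things in the scene. Friction and masses are not known exactly. Their poses are not given: they have to be found in the camera images.
- housing: Fixed bare-metal bearing housing, 60 mm high, T-shaped from above, on a 140 x 104 x 10 mm grey foot. Origin at bench level, z up, x towards the tongue of the T. Wide part x -51..33, y -45..45 mm; tongue x 33..67, y -20..20 mm. Flat top with a 45 mm bore and three threaded holes. The vent cock is on its +y side, on a pipe along +y. Yaw within 20 degrees of the world axes.
- thread0 (a point): Mouth of threaded hole 0 (9 mm wide), on the housing's top face at x = -38, y = 32 mm of the housing; axes as the housing.
- thread1 (a point): Mouth of threaded hole 1 (9 mm), on the top face at x = -38, y = -32 mm of the housing.
- thread2 (a point): Mouth of threaded hole 2 (9 mm), on the tongue's top face at x = 52, y = 0 mm of the housing.
- valve_axis (a point): Point on the vertical axis of the vent cock's lever, at the height of the lever's grip (75 mm above the bench), 112 mm from the housing's origin along its +y; axes as the housing.
- lever_grip (a point): Middle of the black grip of the vent cock's lever: a level block 52 mm long (along the lever) x 14 mm wide x 16 mm high, 75 mm above the bench, its middle 63 mm from the axis. The lever's own x axis points from the grip towards the turning axis, z up. Nothing lies under the grip but the bench.
- vent_lever (a joint): Angle of the lever, rad, grows clockwise seen from above: 0 = shut, across the pipe, pointing to the housing's -x; 0.785 = half open; 1.571 = open, in line with the pipe, pointing to the housing's +y. Three raised pips on the round plate beneath mark shut, half and open. Starts near shut, stays where it is left; about 2 N at the grip turns it.
- cover: The loose cover plate as a whole, lying flat on the bench, handle up: 8 mm thick steel, about 0.35 kg, same T outline as the housing. Origin at its underside, at its centre of mass seen from above; x towards the tongue of the T, z up. With its axes along the housing's and its origin above the housing's, the holes line up.
- cover_grip (a point): Middle of the cover's bridge handle, 42 mm above the cover's underside and straight above its origin: a bar 64 mm long along the cover's x, 14 mm wide, 16 mm high, on two legs; 26 mm of air between bar and plate. Axes as the cover. Grip it across its 14 mm width. The big tester stands between cover and housing: swing past it on the robot's side.
- hole0 (a point): Through hole 0 of the cover (11 mm wide), at the underside, x = -38, y = 32 mm of the cover; belongs over thread0.
- hole1 (a point): Through hole 1 of the cover (11 mm), at the underside, x = -38, y = -32 mm; belongs over thread1.
- hole2 (a point): Through hole 2 of the cover (11 mm), on its tongue, at the underside, x = 52, y = 0 mm; belongs over thread2.
- big_ring: Bystander: loose steel bearing ring, 90 mm across, 18 mm high, origin at its underside. Leave alone.
- key: Bystander: loose black hex key, 72 x 28 x 7 mm, lying flat. Leave alone.
- eye_loupe: Bystander: loose black eye loupe, 32 mm across, 26 mm high. Leave alone.
- bottle: Bystander: loose oil bottle with red spout, 42 mm across, 118 mm high. Leave alone.
- gauge: Bystander: loose upright steel gauge pin, 12 mm across, 30 mm high. Leave alone.

How it is judged:
By the outcome, as a careful person would: the job done as asked, in the order asked, and still so for the second after the job is handed in, while the arm keeps its last pose, push and grip.
It also fails if it takes over 61 s, if anything falls off the work surface, if the arm or the gripper's body presses on something with over 40 N, if the wrist force passes 120 N, or if a joint passes its speed limit or range.

## Working session

There is one attempt and no reset: what is moved stays moved. The work goes in short steps, Python scripts to look and compute and a tool call to move; the robot and the scene stay as the last step left them, time stands still between calls to the robot, and variables do not carry over. Pictures are saved under pics/ and viewed, and the job is handed in when it is done.

Besides the shell and the picture viewer there is one more tool, called after ">>>" by a JSON object that holds its "name" and its "arguments". drive_tool: Moves the arm, as the interface text tells. Its arguments: {"type":"object","properties":{"motion":{"type":"array"},"newtons":{"type":"number"}},"required":["motion"]}

```bash
ls; mkdir -p pics
python3 - <<'E'
from workcell import bot
import cv2,numpy as np
s=bot.read_state();print({k:np.round(v,4).tolist() for k,v in s.items()})
for n in("scene","top"):
    p,d=bot.snapshot(n);c=bot.calibration(n);print(n,c)
    cv2.imwrite(f"pics/{n}0.png",p[:,:,::-1]);np.savez(f"{n}0.npz",p=p,d=d)
E
```

```text
pics
{'time_s': 0.0, 'joint_positions': [1.2363, 0.0919, 1.2319, 0.0, 1.8198, -0.0567], 'joint_velocities': [-0.0002, 0.0004, -0.0005, 0.0004, 0.0007, 0.0011], 'effort': [0.0031, -45.8725, -41.8042, 0.0002, 0.0112, 0.0], 'tool_pos': [0.1645, 0.5767, 0.2301], 'ee_rot': [0.0005, 0.7982, 0.6024, -0.0008], 'wrist_force': [0.8455, 0.235, -0.0299], 'ft_torque': [0.013, 0.0621, 0.007], 'width': 0.0852}
scene {'vertical_fov': 47.961937366126264, 'cx': 251.31583441054528, 'cy': 196.75798581602504, 'R': array([[ 0.51074492, -0.85971178,  0.00593901],
       [-0.62928391, -0.3785393 , -0.67875604],
       [ 0.58578271,  0.34293388, -0.73433982]]), 't': array([-0.27757729,  0.39374079,  0.99459491])}
top {'vertical_fov': 49.18392887249688, 'cx': 257.52740734231423, 'cy': 197.58878139227826, 'R': array([[-0.0239835 , -0.99909738, -0.03506028],
       [-0.98225257,  0.03007592, -0.18513595],
       [ 0.18602332,  0.02999785, -0.98208729]]), 't': array([0.0508159 , 0.55726559, 1.09497584])}
```

View pics/scene0.png

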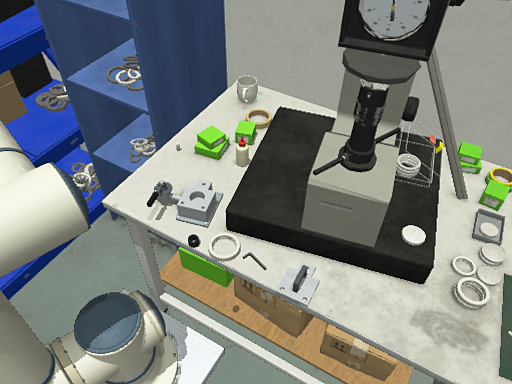

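View pics/top0.png

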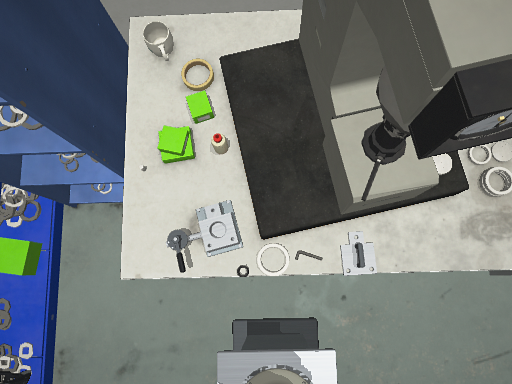

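The scene view shows the housing at about (200,203), the lever at (155,195) and the cover at (298,283). In the top view they are at (219,228), (181,250) and (358,253). I'll zoom in on the top view.

Run:
```python
import cv2,numpy as np
p=np.load("top0.npz")["p"][:,:,::-1]
cv2.imwrite("pics/top_h.png",cv2.resize(p[190:280,160:260],None,fx=6,fy=6,interpolation=cv2.INTER_CUBIC))
cv2.imwrite("pics/top_c.png",cv2.resize(p[225:280,280:385],None,fx=7,fy=7,interpolation=cv2.INTER_CUBIC))
p=np.load("scene0.npz")["p"][:,:,::-1]
cv2.imwrite("pics/sc_h.png",cv2.resize(p[165:235,135:235],None,fx=7,fy=7,interpolation=cv2.INTER_CUBIC))
```

```text
(no output)
```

View pics/top_h.png

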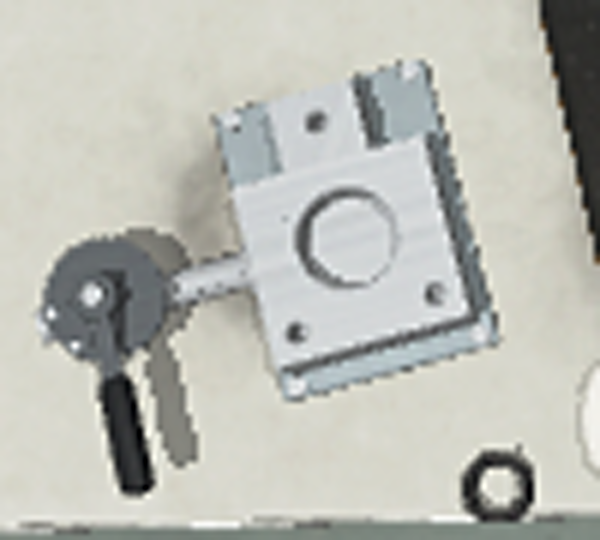

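View pics/top_c.png

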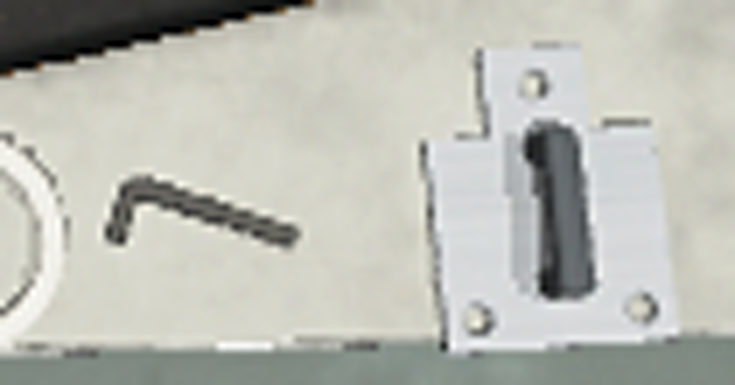

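View pics/sc_h.png

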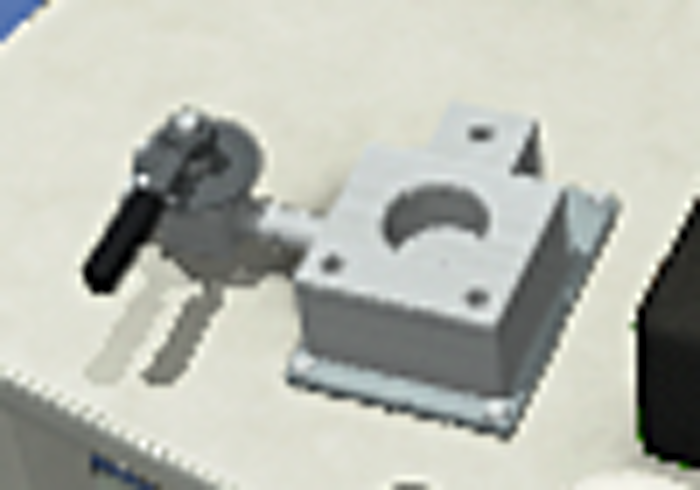

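The crops show the thread holes, in the zoomed 6x view, at (316,121), (435,293) and (297,332). The cover holes in the 7x view are at (533,85), (641,307) and (479,319). The lever points roughly at housing -x. Next I'll triangulate.

```bash
cat > h.py <<'E'
import numpy as np,cv2
from workcell import bot
CAL={n:bot.calibration(n) for n in("scene","top")}
def ray(n,uv):
    c=CAL[n];f=192/np.tan(np.radians(c["vertical_fov"]/2))
    d=np.array([(uv[0]-c["cx"])/f,(uv[1]-c["cy"])/f,1.])
    R=c["R"];return -R.T@c["t"],R.T@d
def onz(n,uv,z):
    o,d=ray(n,uv);return o+d*(z-o[2])/d[2]
def proj(n,X):
    c=CAL[n];f=192/np.tan(np.radians(c["vertical_fov"]/2));q=c["R"]@np.asarray(X)+c["t"];return q[:2]/q[2]*f+[c["cx"],c["cy"]]
def blob(img,uv,r=4,dark=True):
    g=cv2.cvtColor(img,cv2.COLOR_RGB2GRAY).astype(float);u,v=np.round(uv).astype(int)
    w=g[v-r:v+r+1,u-r:u+r+1];b=np.median(np.r_[w[0],w[-1],w[:,0],w[:,-1]])
    m=np.clip((b-w if dark else w-b)-12,0,None);Y,X=np.mgrid[v-r:v+r+1,u-r:u+r+1]
    return np.array([(m*X).sum(),(m*Y).sum()])/m.sum()
def fit(P,model):  # rigid 2D: returns pos,yaw,res
    P=np.asarray(P)[:,:2];m=np.asarray(model,float);a=(m-m.mean(0));b=P-P.mean(0)
    th=np.arctan2((a[:,0]*b[:,1]-a[:,1]*b[:,0]).sum(),(a*b).sum())
    R=np.array([[np.cos(th),-np.sin(th)],[np.sin(th),np.cos(th)]])
    t=P.mean(0)-R@m.mean(0);return t,th,P-(m@R.T+t)
M=np.array([[-.038,.032],[-.038,-.032],[.052,0]])
def z2o(p,s,off):return (np.array(p)+.5)/s-.5+off
E
python3 - <<'E'
from h import *
np.set_printoptions(precision=4,suppress=True)
T=np.load("top0.npz");S=np.load("scene0.npz")
def dz(n,A,uv):
    u,v=np.round(uv).astype(int);d=A["d"][v-4:v+5,u-4:u+5];o,r=ray(n,uv);return np.median(d[d>0])*r[2]+o[2]
h=[(297,332),(435,293),(316,121)]
t=[z2o(x,6,(160,190)) for x in h]
for bl in(0,1):
    q=[blob(T["p"],x,3) if bl else x for x in t];print("H top",fit([onz("top",x,.06) for x in q],M),np.array(q).tolist(), [dz("top",T,x) for x in q])
s=[z2o(x,7,(135,165)) for x in[(331,263),(477,297),(482,133)]]
for bl in(0,1):
    q=[blob(S["p"],x,3) if bl else x for x in s];print("H scene",fit([onz("scene",x,.06) for x in q],M),np.array(q).tolist(),[dz("scene",S,x) for x in q])
c=[z2o(x,7,(280,225)) for x in[(479,319),(641,307),(533,85)]]
r=fit([onz("top",x,.008) for x in c],M);print("C top",r)
# bore
print("bore",onz("top",z2o((347,238),6,(160,190)),.06))
# lever: axis knob and grip ends
print("knob",onz("top",z2o((93,293),6,(160,190)),.085),"grip",onz("top",z2o((118,378),6,(160,190)),.083),onz("top",z2o((138,488),6,(160,190)),.083))
p=S["p"][:,:,::-1]
cv2.imwrite("pics/sc_c.png",cv2.resize(p[255:310,225:330],None,fx=7,fy=7,interpolation=cv2.INTER_CUBIC))
E
```

```text
H top (array([0.477 , 0.1464]), np.float64(0.24815426949636368), array([[ 0.0001, -0.0001],
       [ 0.    ,  0.0001],
       [-0.0001, -0.    ]])) [[209.08333333333334, 244.91666666666666], [232.08333333333331, 238.41666666666666], [212.25, 209.75]] [np.float64(0.05895674005658602), np.float64(0.05925038295282925), np.float64(0.05916371222874561)]
H top (array([0.4767, 0.1471]), np.float64(0.24338881453309075), array([[-0.0001, -0.    ],
       [ 0.0002,  0.0002],
       [-0.0001, -0.0002]])) [[208.72815533980582, 245.0722761596548], [231.76044226044226, 238.54668304668306], [212.1359649122807, 209.83771929824562]] [np.float64(0.05891297345428792), np.float64(0.05976529797182084), np.float64(0.059130453149015993)]
H scene (array([0.4777, 0.1486]), np.float64(0.2421142634889306), array([[-0.0002,  0.0006],
       [ 0.0004, -0.0004],
       [-0.0002, -0.0001]])) [[181.85714285714286, 202.14285714285714], [202.71428571428572, 207.0], [203.42857142857144, 183.57142857142858]] [np.float64(0.058765166782011935), np.float64(0.05823753586755542), np.float64(0.06056363886207017)]
H scene (array([0.4767, 0.1483]), np.float64(0.24291861287164968), array([[ 0.0002,  0.0012],
       [-0.0004, -0.0017],
       [ 0.0003,  0.0005]])) [[181.65898617511522, 202.26113671274962], [202.82782369146005, 207.6129476584022], [203.22278911564626, 183.63095238095238]] [np.float64(0.058526515041838145), np.float64(0.05920366518919307), np.float64(0.060436898778249426)]
C top (array([ 0.3968, -0.2353]), np.float64(0.049722223129348236), array([[ 0.0003, -0.0004],
       [ 0.0002,  0.0004],
       [-0.0005,  0.    ]]))
bore [0.4738 0.1454 0.06  ]
knob [0.4498 0.254  0.085 ] grip [0.4127 0.243  0.083 ] [0.3652 0.2338 0.083 ]
```

View pics/sc_c.png

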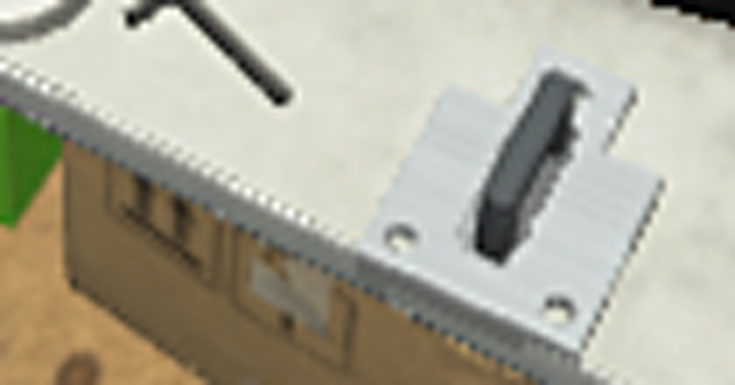

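```bash
cat >> h.py <<'E'
from scipy.spatial.transform import Rotation as Ro
def goto(x,y,z,yaw,s=None):
    s=s or bot.read_state();q=s["ee_rot"];R=Ro.from_quat([*q[1:],q[0]]).as_matrix()
    p=np.array(s["tool_pos"]);d=R.T@(np.array([x,y,z])-p)*1000
    yw=np.arctan2(R[1,0],R[0,0]);tw=-((yaw-yw+np.pi)%(2*np.pi)-np.pi)
    print("at",np.round(p*1000,1),"yaw",round(yw,4),"tilt",np.round(R[:2,2],4),"-> x y z twist",np.round(d,1),round(tw,3),"t",round(s["time_s"],2),"F",np.round(s["wrist_force"],1),"w",round(s["width"]*1000,1),"j",np.round(s["joint_positions"],2))
E
python3 - <<'E'
from h import *
np.set_printoptions(precision=4,suppress=True)
S=np.load("scene0.npz");T=np.load("top0.npz")
for n,A,L in(("top",T,[(265,230),(262,236),(360,210),(450,190),(465,185),(330,120),(350,200)]),("scene",S,[(235,205),(300,240),(420,265),(330,220)])):
  for uv in L:
    o,r=ray(n,uv);print(n,uv,o+r*A["d"][uv[1],uv[0]])
for p in[(401,238),(560,308)]:print("cover scene",onz("scene",z2o(p,7,(225,255)),.008))
th=.0497;R=np.array([[np.cos(th),-np.sin(th)],[np.sin(th),np.cos(th)]])
print("pred",(M@R.T+[.3968,-.2353]))
# handle top corners via top view
for p in[(555,125),(568,295)]:print("handle",onz("top",z2o(p,7,(280,225)),.05))
goto(.387,.241,.230,1.79)
E
```

```text
top (265, 230) [0.4646 0.017  0.0929]
top (262, 236) [0.4496 0.0253 0.0881]
top (360, 210) [ 0.5101 -0.2318  0.0915]
top (450, 190) [ 0.5559 -0.4684  0.0913]
top (465, 185) [ 0.5681 -0.5085  0.0909]
top (330, 120) [ 0.7165 -0.1503  0.2052]
top (350, 200) [ 0.5108 -0.1789  0.2416]
scene (235, 205) [0.4793 0.0158 0.0928]
scene (300, 240) [ 0.4931 -0.1847  0.0515]
scene (420, 265) [ 0.5534 -0.4882  0.0858]
scene (330, 220) [ 0.5168 -0.2482  0.152 ]
cover scene [ 0.3578 -0.2032  0.008 ]
cover scene [ 0.3619 -0.267   0.008 ]
pred [[ 0.3573 -0.2052]
 [ 0.3604 -0.2691]
 [ 0.4487 -0.2327]]
handle [ 0.4291 -0.2317  0.05  ]
handle [ 0.3651 -0.2321  0.05  ]
at [164.4 576.8 230.2] yaw 1.293 tilt [-0.0006 -0.0017] -> x y z twist [-261.9  306.1    0.7] -0.497 t 0.1 F [ 0.2  0.2 -0.8] w 85.3 j [ 1.24  0.09  1.23  0.    1.82 -0.06]
```

>>> {"name": "drive_tool", "arguments": {"motion": [{"x": -40, "y": 45, "z": 0, "twist": -0.1, "claw": -0.3}, {"x": -80, "y": 92, "z": 0, "twist": -0.2, "claw": -0.3}, {"x": -120, "y": 138, "z": 0, "twist": -0.3, "claw": -0.3}, {"x": -160, "y": 185, "z": 0, "twist": -0.4, "claw": -0.3}, {"x": -195, "y": 228, "z": 0, "twist": -0.5, "claw": -0.3}], "newtons": 30}}

```text
time_s: 0.72
tool_pos: [0.3309, 0.3248, 0.2302]
ee_rot: [0.0, 0.623, 0.782, -0.001]
wrist_force: [0.5, 0.6, 0.5]
width: 0.0555
```

Run:
```python
from h import *
goto(.388,.240,.16,1.79);goto(.388,.240,.057,1.79)
```

```text
at [330.9 324.8 230.2] yaw 1.7962 tilt [-0.0007 -0.002 ] -> x y z twist [-95.3  36.8  70.3] 0.006 t 0.72 F [0.5 0.6 0.5] w 55.5 j [ 0.7  -0.27  1.58 -0.    1.84 -1.09]
at [330.9 324.8 230.2] yaw 1.7962 tilt [-0.0007 -0.002 ] -> x y z twist [-95.1  36.9 173.3] 0.006 t 0.72 F [0.5 0.6 0.5] w 55.5 j [ 0.7  -0.27  1.58 -0.    1.84 -1.09]
```

>>> {"name": "drive_tool", "arguments": {"motion": [{"x": -48, "y": 18, "z": 0, "twist": 0, "claw": -0.3}, {"x": -95, "y": 37, "z": 30, "twist": 0, "claw": -0.3}, {"x": -95, "y": 37, "z": 70, "twist": 0, "claw": -0.3}, {"x": -95, "y": 37, "z": 90, "twist": 0, "claw": -0.3}, {"x": -95, "y": 37, "z": 90, "twist": 0, "claw": -0.3}]}}

```text
time_s: 1.35
tool_pos: [0.3871, 0.2402, 0.1388]
ee_rot: [-0.0, 0.623, 0.782, -0.002]
wrist_force: [0.4, 0.1, -0.2]
width: 0.0555
```

Run:
```python
from h import *
goto(.388,.240,.057,1.79)
for n in("scene","top"):
    p,d=bot.snapshot(n);cv2.imwrite(f"pics/{n}1.png",cv2.resize(p[:,:,::-1][150:290,120:290],None,fx=4,fy=4,interpolation=cv2.INTER_CUBIC))
```

```text
at [387.1 240.2 138.8] yaw 1.797 tilt [-0.0037 -0.0034] -> x y z twist [-0.2  1.2 81.8] 0.007 t 1.35 F [ 0.4  0.1 -0.2] w 55.5 j [ 0.48 -0.3   1.76 -0.    1.69 -1.32]
```

View pics/scene1.png

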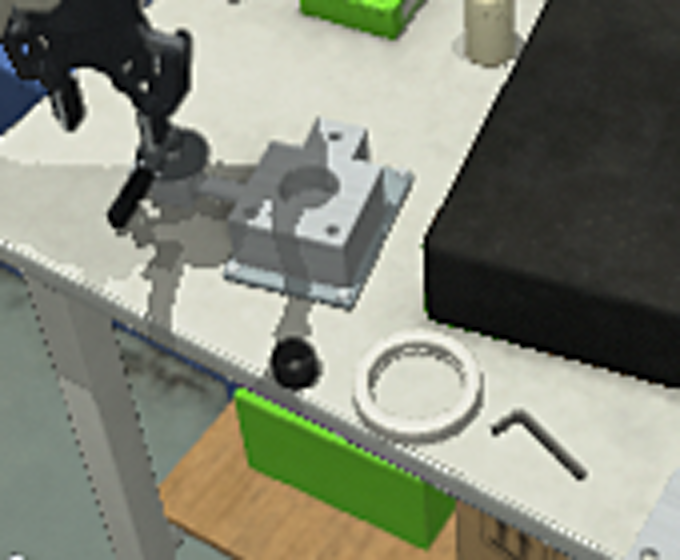

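The fingers, at about (70,110) and (155,150) in the crop, sit above and on either side of the lever grip at (128,200). I'll go down.

>>> {"name": "drive_tool", "arguments": {"motion": [{"x": 0, "y": 1, "z": 30, "twist": 0, "claw": -0.3}, {"x": 0, "y": 1, "z": 60, "twist": 0, "claw": -0.3}, {"x": 0, "y": 1, "z": 82, "twist": 0, "claw": -0.3}, {"x": 0, "y": 1, "z": 82, "twist": 0, "claw": -0.3}, {"x": 0, "y": 1, "z": 82, "twist": 0, "claw": 0.2}], "newtons": 20}}

```text
time_s: 2.08
tool_pos: [0.3901, 0.242, 0.0618]
ee_rot: [0.001, 0.622, 0.783, 0.001]
wrist_force: [-0.4, -0.4, -0.2]
width: 0.0385
```

>>> {"name": "drive_tool", "arguments": {"motion": [{"x": 0, "y": 0, "z": 0, "twist": 0, "claw": 1}, {"x": 0, "y": 0, "z": 0, "twist": 0, "claw": 1}, {"x": 0, "y": 0, "z": 0, "twist": 0, "claw": 1}, {"x": 0, "y": 0, "z": 0, "twist": 0, "claw": 1}], "newtons": 20}}

```text
time_s: 2.58
tool_pos: [0.3911, 0.2425, 0.0639]
ee_rot: [0.002, 0.622, 0.783, 0.003]
wrist_force: [-0.6, 0.4, 6.3]
width: 0.0136
```

Run:
```python
from h import *
goto(.388,.240,.057,1.79)
for n in("scene","top"):
    p,d=bot.snapshot(n);cv2.imwrite(f"pics/{n}2.png",cv2.resize(p[:,:,::-1][170:280,130:250],None,fx=5,fy=5,interpolation=cv2.INTER_CUBIC))
```

```text
at [391.1 242.5  63.9] yaw 1.798 tilt [0.0063 0.0018] -> x y z twist [-1.8 -3.6  6.9] 0.008 t 2.58 F [-0.6  0.4  6.3] w 13.6 j [ 0.48 -0.27  1.87 -0.    1.54 -1.32]
```

View pics/scene2.png

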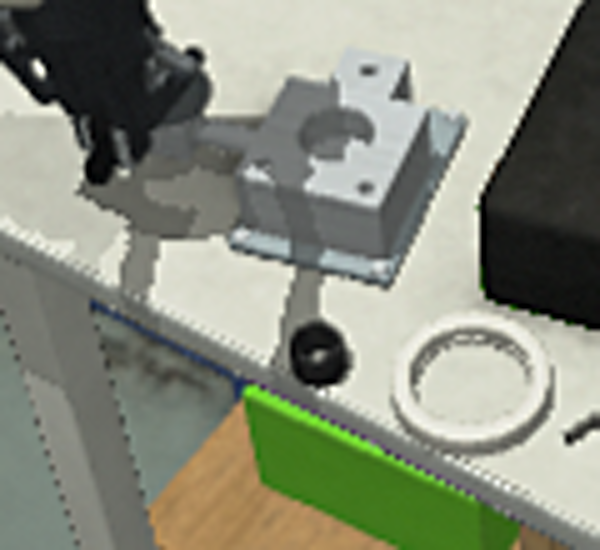

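The grip is held: width 13.6 mm, and both position and yaw put the lever at about 0.02 rad. It needs about 0.765 rad of clockwise turn around the axis.

>>> {"name": "drive_tool", "arguments": {"motion": [{"x": 4.8, "y": 0.2, "z": 1, "twist": 0.08, "claw": 1}, {"x": 9.6, "y": 0.8, "z": 1, "twist": 0.16, "claw": 1}, {"x": 14.3, "y": 1.7, "z": 1, "twist": 0.24, "claw": 1}, {"x": 19.0, "y": 3.1, "z": 1, "twist": 0.32, "claw": 1}, {"x": 23.5, "y": 4.8, "z": 1, "twist": 0.4, "claw": 1}]}}

```text
time_s: 3.3
tool_pos: [0.3906, 0.2664, 0.064]
ee_rot: [0.002, 0.766, 0.642, 0.003]
wrist_force: [-1.9, -2.3, 4.0]
width: 0.0134
```

```bash
cat >> h.py <<'E'
def lev(a):
    # TCP target for lever angle a
    A=np.array([.4498,.2560]);ang=np.pi+.245-a;p=A+.0603*np.array([np.cos(ang),np.sin(ang)])
    s=bot.read_state();d=np.array(s["tool_pos"][:2])-A;print("lever pos-angle",.245-(np.arctan2(-d[1],-d[0])),"r",np.hypot(*d))
    goto(p[0],p[1],.063,.245-a+np.pi/2,s)
E
python3 -c "
from h import *
lev(.785)"
```

```text
lever pos-angle 0.41886143647415314 r 0.06013042000858404
at [390.6 266.4  64. ] yaw 1.3952 tilt [0.0068 0.0015] -> x y z twist [21.6  3.8  1. ] 0.364 t 3.3 F [-1.9 -2.3  4. ] w 13.4 j [ 0.53 -0.23  1.84 -0.    1.53 -0.87]
```

>>> {"name": "drive_tool", "arguments": {"motion": [{"x": 6.0, "y": 0.4, "z": 0.5, "twist": 0.1, "claw": 1}, {"x": 12.0, "y": 1.3, "z": 0.5, "twist": 0.2, "claw": 1}, {"x": 17.5, "y": 2.6, "z": 0.5, "twist": 0.29, "claw": 1}, {"x": 21.6, "y": 3.8, "z": 0.5, "twist": 0.364, "claw": 1}, {"x": 21.6, "y": 3.8, "z": 0.5, "twist": 0.364, "claw": 1}]}}

```text
time_s: 3.92
tool_pos: [0.3983, 0.287, 0.064]
ee_rot: [0.001, 0.87, 0.493, 0.003]
wrist_force: [0.0, -1.5, 3.0]
width: 0.0136
```

```bash
python3 -c "
from h import *
lev(.785)"
```

```text
lever pos-angle 0.7864306889399393 r 0.06007668638230606
at [398.3 287.   64. ] yaw 1.0317 tilt [0.0072 0.0012] -> x y z twist [-0.1 -0.2  1. ] 0.001 t 3.92 F [ 0.  -1.5  3. ] w 13.6 j [ 0.56 -0.18  1.79 -0.    1.52 -0.47]
```

Lever is at 0.786. I'll open partway, go up, then check.

>>> {"name": "drive_tool", "arguments": {"motion": [{"x": 0, "y": 0, "z": 0, "twist": 0, "claw": 0.6}, {"x": 0, "y": 0, "z": 0, "twist": 0, "claw": 0.3}, {"x": 0, "y": 0, "z": 0, "twist": 0, "claw": 0}, {"x": 0, "y": 0, "z": 0, "twist": 0, "claw": -0.2}, {"x": 0, "y": 0, "z": -8, "twist": 0, "claw": -0.2}]}}

```text
time_s: 4.55
tool_pos: [0.3978, 0.2867, 0.0715]
ee_rot: [0.001, 0.87, 0.493, 0.003]
wrist_force: [-0.2, 0.7, 0.1]
width: 0.0513
```

>>> {"name": "drive_tool", "arguments": {"motion": [{"x": 0, "y": 0, "z": -30, "twist": 0, "claw": -0.2}, {"x": 0, "y": 0, "z": -70, "twist": 0, "claw": -0.2}, {"x": 0, "y": 0, "z": -120, "twist": 0, "claw": -0.2}, {"x": 0, "y": -20, "z": -165, "twist": 0, "claw": -0.2}, {"x": 15, "y": -30, "z": -170, "twist": 0, "claw": -0.2}]}}

```text
time_s: 5.18
tool_pos: [0.3794, 0.3159, 0.2472]
ee_rot: [0.001, 0.87, 0.493, 0.007]
wrist_force: [0.0, 0.0, 0.3]
width: 0.0514
```

Run:
```python
from h import *
goto(.4,-.1,.2,1.62)
for n in("scene","top"):
    p,d=bot.snapshot(n);cv2.imwrite(f"pics/{n}3.png",cv2.resize(p[:,:,::-1][170:280,130:250],None,fx=5,fy=5,interpolation=cv2.INTER_CUBIC))
```

```text
at [379.4 315.9 247.2] yaw 1.0316 tilt [0.0131 0.0058] -> x y z twist [-346.8  230.8   45.1] -0.588 t 5.17 F [0.  0.  0.3] w 51.4 j [ 0.63 -0.2   1.49 -0.    1.84 -0.4 ]
```

View pics/top3.png

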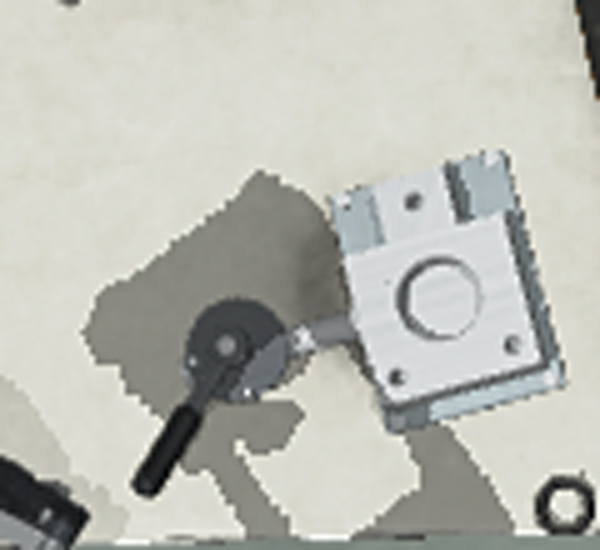

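View pics/scene3.png

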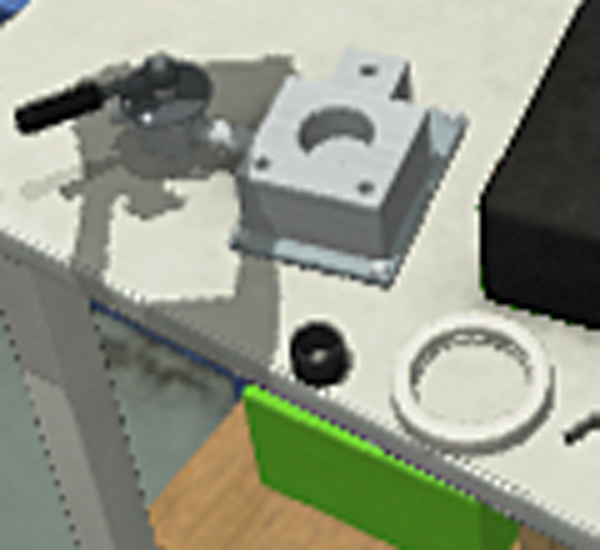

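In the top crop the lever grip now runs from (148,488) to (190,412), diagonal between two pips. I'll compute its angle from that.

Run:
```python
from h import *
a=onz("top",z2o((148,486),5,(130,170)),.083);b=onz("top",z2o((190,412),5,(130,170)),.083);k=onz("top",z2o((227,346),5,(130,170)),.085)
print(a,b,k)
for d in(b-a,k-a,k-(a+b)/2):print(.245-np.arctan2(d[1],d[0]))
goto(.39,.02,.22,1.62)
```

```text
[0.37723587 0.29518414 0.083     ] [0.41497531 0.27375188 0.083     ] [0.44882534 0.25420607 0.085     ]
0.7614826496153423
0.7648808721455639
0.7660939808943996
at [378.8 316.3 242.5] yaw 1.0336 tilt [0.0074 0.0021] -> x y z twist [-249.   161.1   21.9] -0.586 t 5.28 F [-0.7  0.1 -0.6] w 51.1 j [ 0.63 -0.2   1.49 -0.    1.84 -0.41]
```

>>> {"name": "drive_tool", "arguments": {"motion": [{"x": -50, "y": 32, "z": 5, "twist": -0.12, "claw": -0.3}, {"x": -100, "y": 64, "z": 10, "twist": -0.24, "claw": -0.3}, {"x": -150, "y": 97, "z": 15, "twist": -0.36, "claw": -0.3}, {"x": -200, "y": 129, "z": 20, "twist": -0.48, "claw": -0.3}, {"x": -249, "y": 161, "z": 22, "twist": -0.586, "claw": -0.3}]}}

```text
time_s: 5.9
tool_pos: [0.3889, 0.018, 0.2177]
ee_rot: [0.001, 0.688, 0.725, 0.002]
wrist_force: [1.0, -0.3, -0.1]
width: 0.0554
```

```bash
python3 -c "
from h import *
goto(.397,-.234,.16,1.62)"
```

```text
at [388.9  18.  217.7] yaw 1.6234 tilt [0.0043 0.0019] -> x y z twist [-252.2   -5.5   57.2] 0.003 t 5.9 F [ 1.  -0.3 -0.1] w 55.4 j [-0.04 -0.49  1.76  0.    1.87 -1.67]
```

>>> {"name": "drive_tool", "arguments": {"motion": [{"x": -50, "y": -1, "z": 0, "twist": 0, "claw": -0.3}, {"x": -102, "y": -2, "z": 0, "twist": 0, "claw": -0.3}, {"x": -155, "y": -3, "z": 10, "twist": 0, "claw": -0.3}, {"x": -205, "y": -4, "z": 30, "twist": 0, "claw": -0.3}, {"x": -252, "y": -5.5, "z": 57, "twist": 0, "claw": -0.3}]}}

```text
time_s: 6.52
tool_pos: [0.3962, -0.2358, 0.1583]
ee_rot: [0.0, 0.689, 0.725, 0.002]
wrist_force: [0.2, 0.3, 0.6]
width: 0.0554
```

Run:
```python
from h import *
goto(.397,-.234,.023,1.62)
for n in("scene","top"):
    p,d=bot.snapshot(n);cv2.imwrite(f"pics/{n}4.png",cv2.resize(p[:,:,::-1][200:310,230:400],None,fx=4,fy=4,interpolation=cv2.INTER_CUBIC))
```

```text
at [ 396.2 -235.8  158.3] yaw 1.6228 tilt [0.0031 0.0026] -> x y z twist [  1.4   0.5 135.3] 0.003 t 6.53 F [0.2 0.3 0.6] w 55.4 j [-0.61 -0.29  1.72  0.    1.72 -2.24]
```

View pics/scene4.png

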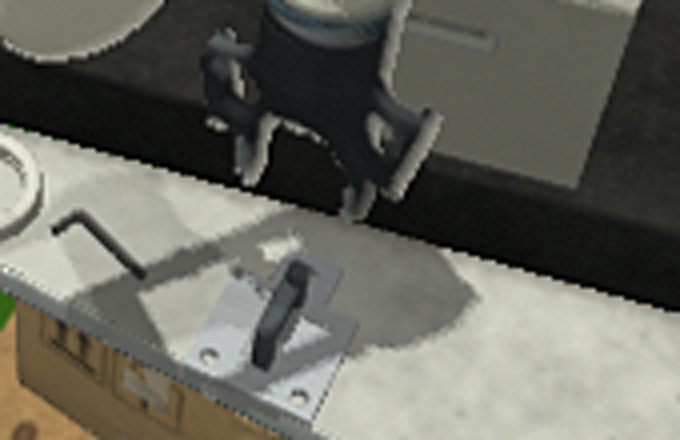

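View pics/top4.png

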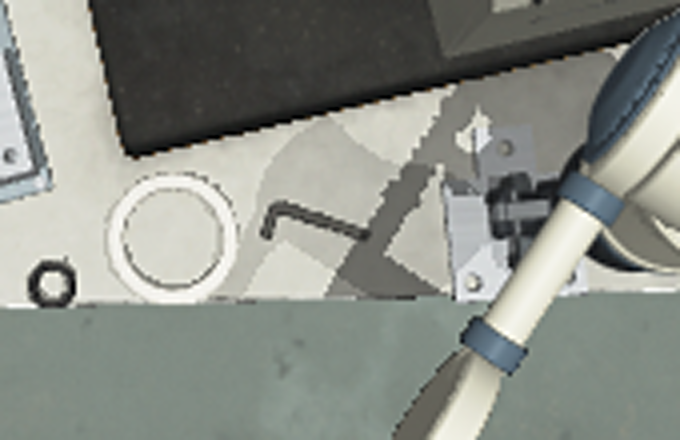

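Both views show the gripper straddling the handle and the arm clear of the tester. Going down.

>>> {"name": "drive_tool", "arguments": {"motion": [{"x": 1.5, "y": 0.5, "z": 40, "twist": 0, "claw": -0.3}, {"x": 1.5, "y": 0.5, "z": 80, "twist": 0, "claw": -0.3}, {"x": 1.5, "y": 0.5, "z": 115, "twist": 0, "claw": -0.3}, {"x": 1.5, "y": 0.5, "z": 134, "twist": 0, "claw": -0.3}, {"x": 1.5, "y": 0.5, "z": 134, "twist": 0, "claw": -0.3}]}}

```text
time_s: 7.25
tool_pos: [0.393, -0.2332, 0.0185]
ee_rot: [-0.005, 0.69, 0.724, 0.0]
wrist_force: [-0.2, -0.7, 0.1]
width: 0.0557
```

Run:
```python
from h import *
goto(.397,-.234,.023,1.624)
p,d=bot.snapshot("scene");cv2.imwrite(f"pics/scene5.png",cv2.resize(p[:,:,::-1][200:310,230:400],None,fx=4,fy=4,interpolation=cv2.INTER_CUBIC))
```

```text
at [ 393.  -233.2   18.5] yaw 1.619 tilt [-0.0075  0.0081] -> x y z twist [-1.   4.  -4.5] -0.005 t 7.25 F [-0.2 -0.7  0.1] w 55.7 j [-0.61 -0.23  1.91  0.    1.47 -2.23]
```

View pics/scene5.png

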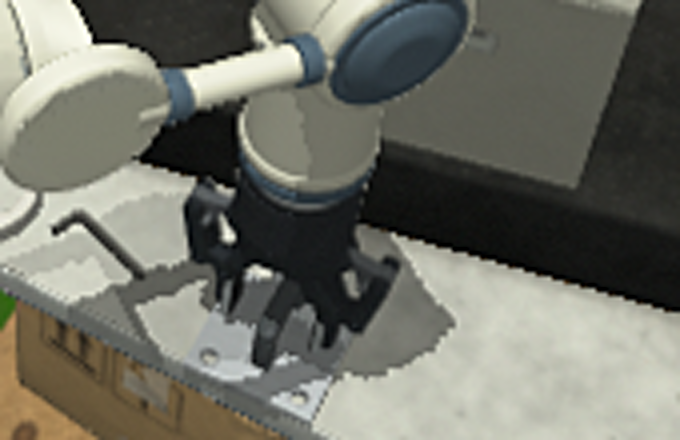

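>>> {"name": "drive_tool", "arguments": {"motion": [{"x": -0.5, "y": 3, "z": -3, "twist": -0.005, "claw": -0.3}, {"x": -0.5, "y": 3, "z": -3, "twist": -0.005, "claw": -0.3}, {"x": -0.5, "y": 3, "z": -3, "twist": -0.005, "claw": 0}, {"x": -0.5, "y": 3, "z": -3, "twist": -0.005, "claw": 0.3}]}}

```text
time_s: 7.8
tool_pos: [0.397, -0.2343, 0.0234]
ee_rot: [-0.004, 0.688, 0.726, 0.001]
wrist_force: [1.1, 0.3, 0.5]
width: 0.0301
```

```bash
python3 -c "
from h import *
goto(.397,-.234,.023,1.624)"
```

```text
at [ 397.  -234.3   23.4] yaw 1.6239 tilt [-0.0047  0.0061] -> x y z twist [ 0.3 -0.   0.4] -0.0 t 7.8 F [1.1 0.3 0.5] w 30.1 j [-0.61 -0.22  1.9   0.    1.47 -2.23]
```

>>> {"name": "drive_tool", "arguments": {"motion": [{"x": 0, "y": 0, "z": 0, "twist": 0, "claw": 0.6}, {"x": 0, "y": 0, "z": 0, "twist": 0, "claw": 1}, {"x": 0, "y": 0, "z": 0, "twist": 0, "claw": 1}, {"x": 0, "y": 0, "z": 0, "twist": 0, "claw": 1}, {"x": 0, "y": 0, "z": 0, "twist": 0, "claw": 1}], "newtons": 60}}

```text
time_s: 8.43
tool_pos: [0.3971, -0.2344, 0.0236]
ee_rot: [-0.004, 0.688, 0.726, 0.001]
wrist_force: [-1.0, -0.7, 2.6]
width: 0.0132
```

```bash
python3 -c "
from h import *
goto(.397,-.234,.12,1.624)"
```

```text
at [ 397.1 -234.4   23.6] yaw 1.6239 tilt [-0.0046  0.0059] -> x y z twist [  1.   -0.5 -96.4] -0.0 t 8.43 F [-1.  -0.7  2.6] w 13.2 j [-0.61 -0.22  1.9   0.    1.47 -2.23]
```

>>> {"name": "drive_tool", "arguments": {"motion": [{"x": 0, "y": 0, "z": -8, "twist": 0, "claw": 1}, {"x": 0, "y": 0, "z": -25, "twist": 0, "claw": 1}, {"x": 0, "y": -4, "z": -50, "twist": 0, "claw": 1}, {"x": 0, "y": -8, "z": -80, "twist": 0, "claw": 1}, {"x": 0, "y": -12, "z": -110, "twist": 0, "claw": 1}]}}

```text
time_s: 9.05
tool_pos: [0.3854, -0.2356, 0.1355]
ee_rot: [-0.003, 0.688, 0.726, 0.001]
wrist_force: [0.3, 0.4, -3.5]
width: 0.013
```

>>> {"name": "drive_tool", "arguments": {"motion": [{"x": 0, "y": 0, "z": -20, "twist": 0, "claw": 1}, {"x": 0, "y": 0, "z": -35, "twist": 0, "claw": 1}, {"x": 0, "y": 0, "z": -40, "twist": 0, "claw": 1}]}}

```text
time_s: 9.43
tool_pos: [0.3859, -0.236, 0.1767]
ee_rot: [-0.003, 0.688, 0.726, 0.001]
wrist_force: [-0.2, -0.5, -3.5]
width: 0.0134
```

Run:
```python
from h import *
goto(.385,.0,.17,1.72)
p,d=bot.snapshot("scene");cv2.imwrite(f"pics/scene6.png",cv2.resize(p[:,:,::-1][170:310,180:400],None,fx=3,fy=3,interpolation=cv2.INTER_CUBIC))
```

```text
at [ 385.9 -236.   176.7] yaw 1.6241 tilt [-0.0029  0.0049] -> x y z twist [235.7  11.7   7.9] -0.096 t 9.43 F [-0.2 -0.5 -3.5] w 13.4 j [-0.63 -0.31  1.7   0.    1.76 -2.25]
```

View pics/scene6.png

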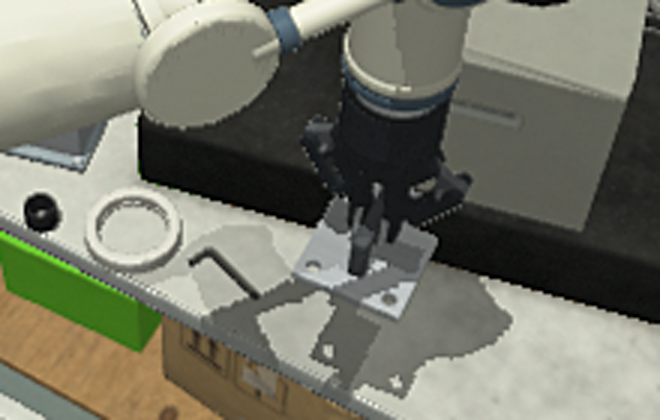

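The cover hangs level from the gripper, at about (365,262) in the crop, and the scale reads 3.5 N. Next I'll swing it past the tester on the robot's side.

>>> {"name": "drive_tool", "arguments": {"motion": [{"x": 15, "y": 1, "z": 0, "twist": 0, "claw": 1}, {"x": 45, "y": 3, "z": 0, "twist": -0.02, "claw": 1}, {"x": 80, "y": 5, "z": 0, "twist": -0.04, "claw": 1}, {"x": 115, "y": 7, "z": 0, "twist": -0.06, "claw": 1}, {"x": 150, "y": 8, "z": 0, "twist": -0.07, "claw": 1}]}}

```text
time_s: 10.1
tool_pos: [0.3851, -0.0837, 0.1762]
ee_rot: [-0.004, 0.662, 0.75, 0.001]
wrist_force: [0.4, 0.4, -2.6]
width: 0.0127
```

```bash
python3 -c "
from h import *
goto(.40,.08,.175,1.816)"
```

```text
at [385.1 -83.7 176.2] yaw 1.6948 tilt [-0.0048  0.0061] -> x y z twist [160.6  35.    2.1] -0.121 t 10.1 F [ 0.4  0.4 -2.6] w 12.7 j [-0.3  -0.48  1.83  0.    1.8  -2.  ]
```

>>> {"name": "drive_tool", "arguments": {"motion": [{"x": 32, "y": 3, "z": 0, "twist": -0.02, "claw": 1}, {"x": 64, "y": 10, "z": 0, "twist": -0.05, "claw": 1}, {"x": 96, "y": 18, "z": 0, "twist": -0.07, "claw": 1}, {"x": 128, "y": 26, "z": 0, "twist": -0.1, "claw": 1}, {"x": 160, "y": 35, "z": 0, "twist": -0.12, "claw": 1}]}}

```text
time_s: 10.72
tool_pos: [0.3991, 0.0811, 0.1761]
ee_rot: [-0.004, 0.615, 0.788, 0.0]
wrist_force: [-0.4, -0.6, -3.5]
width: 0.013
```

```bash
python3 -c "
from h import *
goto(.477,.1475,.140,1.816)"
```

```text
at [399.1  81.1 176.1] yaw 1.8162 tilt [-0.0065  0.0062] -> x y z twist [45.3 91.8 36. ] 0.0 t 10.72 F [-0.4 -0.6 -3.5] w 13.0 j [ 0.11 -0.44  1.8   0.01  1.79 -1.7 ]
```

>>> {"name": "drive_tool", "arguments": {"motion": [{"x": 10, "y": 20, "z": 0, "twist": 0, "claw": 1}, {"x": 22, "y": 45, "z": 0, "twist": 0, "claw": 1}, {"x": 35, "y": 70, "z": 10, "twist": 0, "claw": 1}, {"x": 45, "y": 91, "z": 24, "twist": 0, "claw": 1}, {"x": 45, "y": 91.5, "z": 36, "twist": 0, "claw": 1}]}}

```text
time_s: 11.35
tool_pos: [0.476, 0.1484, 0.1379]
ee_rot: [-0.006, 0.615, 0.789, -0.001]
wrist_force: [-0.2, -0.7, -3.5]
width: 0.0128
```

>>> {"name": "drive_tool", "arguments": {"motion": [{"x": 0, "y": 0, "z": 0, "twist": 0, "claw": 1}, {"x": 0, "y": 0, "z": 0, "twist": 0, "claw": 1}]}}

```text
time_s: 11.6
tool_pos: [0.4754, 0.1482, 0.1379]
ee_rot: [-0.006, 0.615, 0.789, -0.001]
wrist_force: [0.4, -0.1, -2.9]
width: 0.0129
```

Run:
```python
from h import *
goto(.477,.1475,.1,1.816)
for n in("scene","top"):
    p,d=bot.snapshot(n);np.savez(f"{n}7.npz",p=p,d=d);cv2.imwrite(f"pics/{n}7.png",cv2.resize(p[:,:,::-1][150:250,140:260],None,fx=6,fy=6,interpolation=cv2.INTER_CUBIC))
```

```text
at [475.4 148.2 137.9] yaw 1.8177 tilt [-0.0101  0.0058] -> x y z twist [-1.4  1.7 37.9] 0.002 t 11.6 F [ 0.4 -0.1 -2.9] w 12.9 j [ 0.23 -0.18  1.66  0.01  1.67 -1.59]
```

View pics/scene7.png

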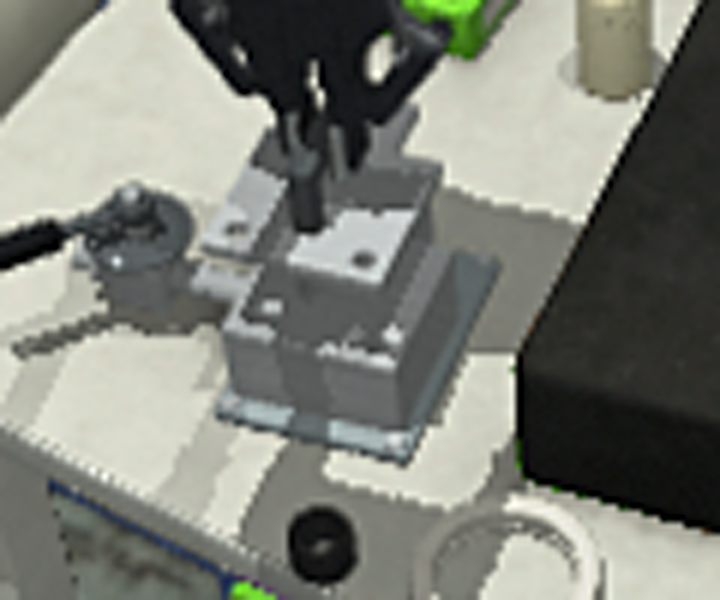

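View pics/top7.png

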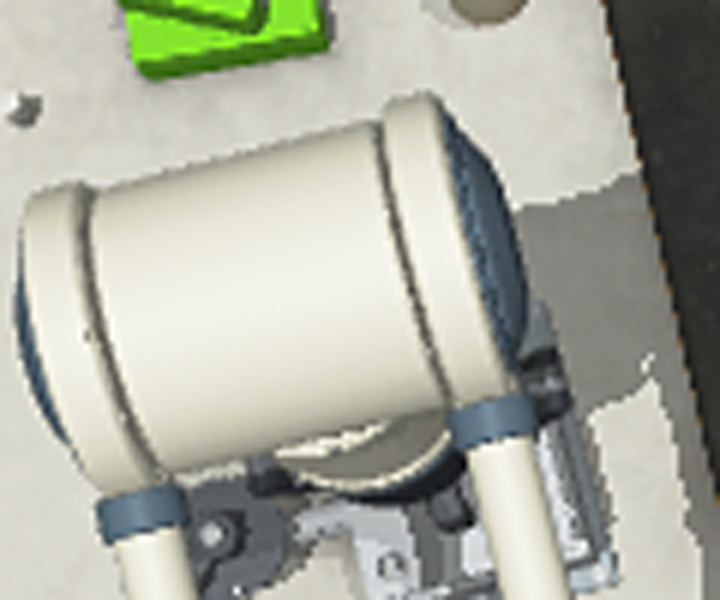

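The scene view shows the cover above the housing with holes 0 and 1 at (237,229) and (365,261) in the 6x crop. The arm hides it in the top view. I'll measure the holes and the plate plane.

```bash
cat >> h.py <<'E'
def cov(A,holes,ztop,off,sc,poly):
    q=[z2o(x,sc,off) for x in holes]
    for bl in(0,1):
        P=[onz("scene",blob(A["p"],x,3) if bl else x,ztop) for x in q]
        t,th,res=fit(P,M[:2]);print("cover",np.round(t*1000,1),"yaw",round(th,4),"res",np.round(res[0]*1000,1))
    m=np.zeros(A["d"].shape,np.uint8)
    for pl in poly: cv2.fillPoly(m,[np.round([z2o(x,sc,off) for x in pl]).astype(int)],1)
    v,u=np.nonzero(m*(A["d"]>0));X=[]
    for a,b in zip(u,v):
        o,r=ray("scene",(a,b));X.append(o+r*A["d"][b,a])
    X=np.array(X);c=np.linalg.lstsq(np.c_[X[:,:2]-X[:,:2].mean(0),np.ones(len(X))],X[:,2],rcond=None)[0]
    print("plane slope",np.round(c[:2],4),"z",round(c[2],4),"n",len(X),"sd",np.std(X[:,2]))
E
python3 - <<'E'
from h import *
A=np.load("scene7.npz")
cov(A,[(237,229),(365,261)],.1223,(140,150),6,[[(215,243),(250,175),(280,190),(250,250)],[(305,258),(335,215),(405,215),(372,272)]])
E
```

```text
cover [475.4 147.5] yaw 0.2185 res [-0.1  0.5]
cover [472.9 147.3] yaw 0.2478 res [ 0.4 -1.4]
plane slope [-0.4261 -0.1492] z 0.1202 n 211 sd 0.012092425490798909
```

>>> {"name": "drive_tool", "arguments": {"motion": [{"x": -0.5, "y": 2, "z": 8, "twist": 0, "claw": 1}, {"x": -0.5, "y": 2, "z": 18, "twist": 0, "claw": 1}, {"x": -0.5, "y": 2, "z": 28, "twist": 0, "claw": 1}, {"x": -0.5, "y": 2, "z": 36, "twist": 0, "claw": 1}, {"x": -0.5, "y": 2, "z": 38, "twist": 0, "claw": 1}]}}

```text
time_s: 12.32
tool_pos: [0.4772, 0.1483, 0.0995]
ee_rot: [-0.006, 0.615, 0.789, -0.001]
wrist_force: [0.4, -0.3, -3.2]
width: 0.0129
```

>>> {"name": "drive_tool", "arguments": {"motion": [{"x": 0, "y": 0, "z": 0, "twist": 0, "claw": 1}, {"x": 0, "y": 0, "z": 0, "twist": 0, "claw": 1}]}}

```text
time_s: 12.58
tool_pos: [0.4774, 0.1484, 0.0999]
ee_rot: [-0.006, 0.615, 0.789, -0.001]
wrist_force: [-0.6, 0.3, -3.3]
width: 0.0128
```

Run:
```python
from h import *
goto(.4775,.148,.0990,1.816)
for n in("scene","top"):
    p,d=bot.snapshot(n);np.savez(f"{n}8.npz",p=p,d=d);cv2.imwrite(f"pics/{n}8.png",cv2.resize(p[:,:,::-1][160:240,150:240],None,fx=7,fy=7,interpolation=cv2.INTER_CUBIC))
```

```text
at [477.4 148.4  99.9] yaw 1.8175 tilt [-0.0097  0.0058] -> x y z twist [-0.4  0.   0.8] 0.001 t 12.57 F [-0.6  0.3 -3.3] w 12.8 j [ 0.23 -0.16  1.71  0.01  1.6  -1.59]
```

View pics/scene8.png

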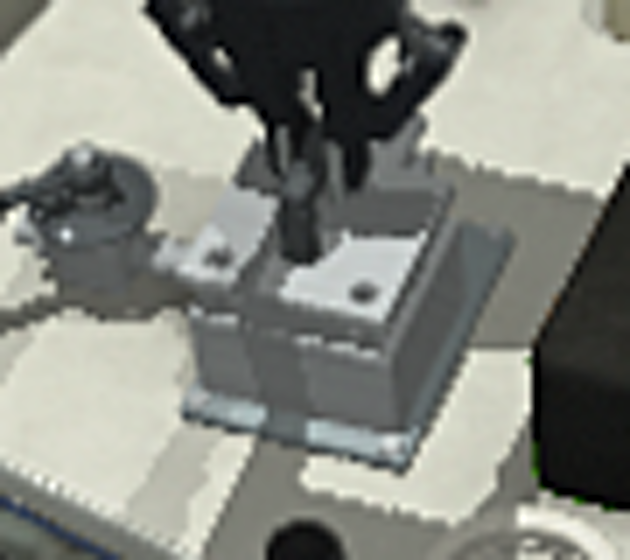

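The cover is over the housing with a shadowed gap under its edge. Holes are at (219,257) and (364,291), cover's near top corners at about (180,276) and (380,325), and the housing's near corner at (382,357).

Run:
```python
from h import *
A=np.load("scene8.npz");off=(150,160);sc=7
for zt in(.0843,):
    q=[z2o(x,sc,off) for x in[(219,257),(364,291)]]
    for bl in(0,1):
        P=[onz("scene",blob(A["p"],x,3) if bl else x,zt) for x in q];t,th,r=fit(P,M[:2]);print(np.round(t*1000,1),th,np.round(r*1000,1)[0])
# predicted pixels for perfect cover at housing (477,147.8), yaw .245, top z=.083 -> zoom coordinates
c,s=np.cos(.245),np.sin(.245)
def W(x,y,z,o=(.477,.1478)):return [o[0]+c*x-s*y,o[1]+s*x+c*y,z]
for nm,z in(("covertop",.083),("coverbot",.075),("housetop",.06)):
    for x,y in[(-.038,.032),(-.038,-.032),(-.051,.045),(-.051,-.045),(.033,-.045),(.033,.045)]:
        print(nm,x,y,np.round((proj("scene",W(x,y,z))-off+.5)*sc-.5,1))
# depth: plate top
X=[]
for v in range(185,212):
  for u in range(172,214):
    if A["d"][v,u]>0:
      o,r=ray("scene",(u,v));p=o+r*A["d"][v,u]
      l=np.array([[c,s],[-s,c]])@(p[:2]-[.477,.1478])
      if -.047<l[0]<.0 and 0.013<abs(l[1])<.043 and abs(p[2]-.084)<.008: X.append([*l,p[2]])
X=np.array(X);k=np.linalg.lstsq(np.c_[X[:,:2],np.ones(len(X))],X[:,2],rcond=None)[0];print("plane",k,len(X),np.median(X[:,2]))
```

```text
[478.1 149.8] 0.2413080737902822 [ 0. -0.]
[477.  147.7] 0.23982699054426362 [ 0.3 -1.1]
covertop -0.038 0.032 [221.8 263. ]
covertop -0.038 -0.032 [367.2 296.7]
covertop -0.051 0.045 [180.  278.5]
covertop -0.051 -0.045 [385.7 326.5]
covertop 0.033 -0.045 [456.7 184. ]
covertop 0.033 0.045 [258.8 139.9]
coverbot -0.038 0.032 [224.  276.1]
coverbot -0.038 -0.032 [368.7 309.8]
coverbot -0.051 0.045 [182.4 291.6]
coverbot -0.051 -0.045 [387.1 339.5]
coverbot 0.033 -0.045 [457.8 197.2]
coverbot 0.033 0.045 [260.7 153.1]
housetop -0.038 0.032 [228.1 300.3]
housetop -0.038 -0.032 [371.6 333.9]
housetop -0.051 0.045 [186.8 315.8]
housetop -0.051 -0.045 [389.8 363.6]
housetop 0.033 -0.045 [459.8 221.5]
housetop 0.033 0.045 [264.3 177.5]
plane [-0.00608547  0.0098852   0.08352162] 238 0.08385270121220867
```

>>> {"name": "drive_tool", "arguments": {"motion": [{"x": -0.3, "y": -0.2, "z": 0.8, "twist": 0, "claw": 1}, {"x": -0.3, "y": -0.2, "z": 0.8, "twist": 0, "claw": 1}, {"x": -0.3, "y": -0.2, "z": 0.8, "twist": 0, "claw": 1}, {"x": -0.3, "y": -0.2, "z": 0.8, "twist": 0, "claw": 1}]}}

```text
time_s: 13.18
tool_pos: [0.4773, 0.148, 0.0992]
ee_rot: [-0.006, 0.615, 0.789, -0.001]
wrist_force: [-0.0, -0.1, -3.6]
width: 0.0133
```

Run:
```python
from h import *
goto(.4772,.148,.0986,1.816)
for n in("scene","top"):
    p,d=bot.snapshot(n);np.savez(f"{n}9.npz",p=p,d=d)
    if n=="top":cv2.imwrite(f"pics/{n}9.png",cv2.resize(p[:,:,::-1][195:265,165:255],None,fx=8,fy=8,interpolation=cv2.INTER_CUBIC))
    else: cv2.imwrite(f"pics/{n}9.png",p[:,:,::-1])
c,s=np.cos(.245),np.sin(.245)
for z,x,y in((.083,-.038,.032),(.083,-.038,-.032),(.083,-.051,.045),(.083,-.051,-.045),(.083,.033,-.045),(.083,.052,0)):
    print(x,y,np.round((proj("top",[.477+c*x-s*y,.1478+s*x+c*y,z])-(165,195)+.5)*8-.5))
```

```text
at [477.3 148.   99.2] yaw 1.8174 tilt [-0.0094  0.0059] -> x y z twist [-0.  -0.1  0.6] 0.001 t 13.18 F [-0.  -0.1 -3.6] w 13.3 j [ 0.23 -0.16  1.71  0.01  1.6  -1.59]
-0.038 0.032 [341. 398.]
-0.038 -0.032 [529. 345.]
-0.051 0.045 [312. 447.]
-0.051 -0.045 [578. 373.]
0.033 -0.045 [513. 128.]
0.052 0 [368. 110.]
```

View pics/top9.png

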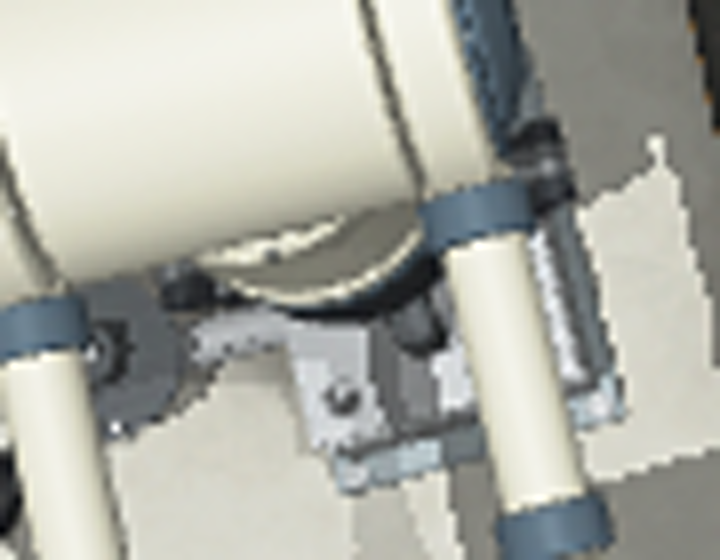

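View pics/scene9.png

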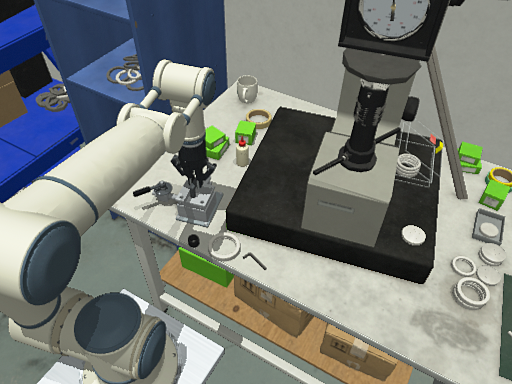

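In the top view hole 0 is at (343,400) against a predicted (341,398), about 0.6 mm off. In the scene view the cover is over the housing, the lever is still diagonal, and the bystanders are where they were. I'll hand it in.

```bash
python3 -c "
from h import *
print(bot.job_done());s=bot.read_state();print(s['time_s'],s['tool_pos'],s['width'],s['wrist_force'])"
```

```text
the job is handed in; nothing more can be done
None
the job is handed in; nothing more can be done
```

I turned the vent lever to half open. I then lifted the cover by its handle, carried it past the tester on the robot's side, and handed in at about 13.3 s while still holding it over the housing.

- **Lever:** it read 0.786 rad from the gripper's pose when I let go. The top picture gave 0.76–0.77 rad, about 1 degree less. I left it there.
- **Cover height:** the underside was about 15.6 mm above the housing, worked out from the tool height. Depth readings about 1 mm higher up, before a last small lowering, put it roughly 1 mm lower than the tool height gave.
- **Cover level:** the plate's tilt was about 0.7 degrees by the depth readings, and the tool's own tilt was about 0.6 degrees. I could not correct this with the moves available.
- **Hole alignment:** in the top picture hole 0 was about 0.6 mm from where it should be. In the scene view the cover was within about 1.5 mm and 0.005 rad of the housing; the two ways of reading the hole centres there differed by about 2 mm. Hole 2 was hidden by the gripper, so I checked it only through the plate's pose.
- **Grip and surroundings:** the handle was gripped at 13.3 mm with about 3.5 N of cover weight, and the forces I read stayed under 7 N. In the last picture the bystanders looked unmoved. I did not measure their positions.
- **After hand-in:** the robot gave no reading, so there is no check from that moment.

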